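# Wind the musical stand and press its harp key home

## Task

Get the musical stand ready for a customer: wind its crank clockwise (seen from above) for a full turn and on until it reaches its stop. Then take the harp-topped key out of the rack, put its splined stem in the brass spindle, turn it until the splines mesh, slide it fully home against the spring, and finish still gripping it and keeping it pressed down. Leave the other curios, the plain key among them, where they are.

Things in the scene. Friction and masses are not known exactly. Their poses are not given: they have to be found in the camera images.
- case: Musical stand: fixed wooden case 180 x 250 x 60 mm high (base moulding 190 x 260). Origin: centre of its underside, z up. The crank's axis is vertical at case x 0, y +68 mm; the spindle's axis is vertical at case x 0, y -50 mm. May stand left or right of the key rack, turned up to 20 degrees either way from facing the robot.
- crank (a joint): Crank of the musical stand (rad), grows as it is wound clockwise seen from above. 0: arm points to case -x. Starts between 0 and 0.5; hard stop at 6.78 (2 pi + 0.5). Arm 45 mm long between the axis and the grip, steel, its top 74 mm above the table. Needs about 3 to 4 N at the grip and stays where it is left.
- crank_knob (a point): Centre of the top of the crank's upright wooden grip, 115 mm above the table; the grip is a round post 16 mm in diameter and 40 mm tall (75 to 115 mm above the table), 45 mm from the crank's axis, and spins freely on the arm, so it can be pinched from above and led round without turning the hand.
- spindle (a joint): Turn of the spindle with its splined bore (rad, grows anticlockwise seen from above); 0: cross slots along the case's x and y. Starts between 0 and 1.5. Stiff: 0.6 N m to turn it.
- socket (a point): Centre of the spindle's mouth, z up, x and y along the cross slots. Spindle: brass tube 42 mm wide, its mouth 72 mm above the table, 12 above the case. Bore: a round lead-in 27.6 mm wide and 7 deep, then four spline slots in a cross (repeats every 90 degrees), 8.4 mm wide, 27.6 from end to end. A spring plunger waits 22 mm below the mouth.
- plunger (a joint): How far the spring plunger in the spindle's bore is pushed down (m). 0 at rest; 0.008 when the key is fully home. Resists with 4 N at first, 10 N with the key home, and lifts the key out again if it is let go.
- harp_key: Brass key, 99 mm tall, 220 g, upright in the rack. Origin: centre of the stem's foot, z up. Stem 30 mm long, a cross in section: fins 6 mm thick, 24 from end to end, along its x and y. Then a round flange 40 wide (z 30 to 35), a grip block 12 thick (x) by 34 wide (y) (z 35 to 70), an open harp 6 thick (x) up to 99. Home: flange on the spindle's mouth, foot 30 below it.
- key_stand: Fixed wooden key rack 75 x 160 x 40 mm high; origin: centre of its underside. Two round blind holes 29 mm wide, 34 mm deep, at y -45 and +45 mm. The keys hang in them by their flanges, foot 10 mm above the table; either key may be in either hole.
- plain_key: Brass key with a plain round stem 18 mm thick and a ring-shaped top, 82 mm tall, in the rack's other hole: leave it. Origin: centre of its foot.
- tankard: Pewter tankard, 90 mm wide, 120 mm tall, with a handle: leave it. Origin: centre of its underside.
- shepherdess: Porcelain shepherdess, 76 mm wide, 148 mm tall: leave it. Origin: centre of its underside.
- teaspoon: Silver-plated teaspoon with a harp finial, 132 mm long, lying on the far side of the table: leave it.
- button_hook: Horn-handled button hook, 120 mm long, 12 mm thick, lying on top of the case along its +x edge beside the spindle: leave it. Origin: middle of its underside, its x along it.
- marble_egg: Green marble egg, 42 mm wide, 56 mm tall, standing on a small fixed wooden disc: leave it. Origin: its lower end.
Things that resemble listed ones, but are neither listed nor needed, are in the scene too. Leave any orange or white look-alike of the harp_key alone.

How it is judged (in metres and radians):
On the way, in this order (a step that is already met when the one before it is completed fails the run):
1. the crank is wound to its stop (value of joint crank above 6.6 rad), for 0.1 s.
2. the harp key's splines have meshed and it is sliding down the spindle (z of harp_key in the frame of socket below -0.012 m and horizontal distance between harp_key and socket below 0.004 m), for 0.1 s.
At the end, for the whole second after the job is handed in: Crank still wound (over 6.5 rad); harp key in the spindle within 4 mm of its axis and 0.12 rad of upright, foot over 27 mm below the mouth, plunger pushed down over 5.5 mm, fingers still on the key with over 2 N (value of joint crank above 6.5 rad and horizontal distance between harp_key and socket below 0.004 m and z of harp_key in the frame of socket below -0.027 m and angle between harp_key's own z axis and vertical below 0.12 rad and value of joint plunger above 0.0055 m and contact force between the fingers and harp_key above 2 N); the arm keeps its last pose, push and grip.
It fails at once if another curio or the plain key is moved by more than 20 mm (distance of any of plain_key, tankard, shepherdess, teaspoon, button_hook, marble_egg from where it was at the start of the episode above 0.02 m).
It also fails if it takes over 64 s, if anything falls off the work surface, if the arm or the gripper's body presses on something with over 40 N, if the wrist force passes 120 N, or if a joint passes its speed limit or range.

## Robot

A 7-joint arm with a two-finger parallel gripper is mounted at the origin on the work surface. World frame = base frame: x ahead of the robot, y to its left, z up, the work surface at z = 0. Lengths are in m, angles in degrees, forces in N, time in s.
With the tool pointing down it reaches from about 0.35 to 0.775 m from the base axis. Payload 3.1 kg.
Tool frame: the origin (TCP) lies midway between the tips of the shut fingers; the grasp point (between the pads) lies 19 mm behind it; z points along the fingers, y is the line along which they close (so a half turn about z gives the same grasp; the last joint's range is limited). The gripper opens to 85 mm and grips with 20 to 120 N. Pads are 22 mm wide; open, the fingers measure 114 mm over their backs; the gripper's body (76 mm by 85 mm) begins 54 mm behind the grasp point. The pads swing forward as they close: fully open they stand 13 mm farther back than shut.
Start: joints at [68.314, 17.813, 0.802, 86.603, -0.252, 75.585, -1.558], TCP at [0.182, -0.519, 0.231] pointing down, gripper open.
Joint ranges: [-154.91, 154.91], [-16.99, 109.72], [-72.82, 74.43], [7.12, 147.25], [-82.49, 262.49], [11.32, 116.49], [-174.64, 174.64]. Speed limits (degrees/s): [159.86, 159.86, 180, 180, 180, 180, 180].

## Interface

Orientations are given as a 3x3 rotation matrix whose columns are the frame's x, y, z axes.
In Python, from bench import ctrl, cams, finder gives the robot as it stands.
- The arm moves only by the tool arm_command, never from a script. Its argument "increments" is a list of rows, each an object with "grip": the opening, from 0 (shut) to 1 (fully open); "delta_pos": the shift along the world's x, y, z in mm, a list of three; "twist": the turn, a rotation vector about the world's x, y, z in degrees, a list of three. A call has exactly 10 rows; each row shifts and turns the commanded pose from where the row before left it; what a row does not reach is not made up. A row lasts 1/10 s, in which the tool goes at most 50 mm and 8.59 degrees, less where a joint would pass 70% of its speed; a pose out of reach is approached as far as the arm can. A call is refused whole if a number of a shift passes 50 or a number of a turn 8.59, either way. A call with a gripper value outside its range is refused whole. The fingers move at their own pace and stop on an object; "newtons" is the grip in N (left out, the last holds). Time passes only in rows, so rows that do not move let the fingers close, or fill a call up. It gives the time, the measured TCP pose, the force, the opening and the grip force at its end, in the units of the state.
- ctrl.read_state(): the state, without advancing time (a new reading comes with each control period).
- cams.read_camera(name): name is "side" or "top" or "wrist"; returns (picture, depth): 480x640x3 uint8, blue, green, red; 480x640 float32, m along the optical axis (not along the pixel's ray), 0 where there is no reading.
- cams.calibration(name): a dict with "intrinsics" (3x3 intrinsics, pixels), "xyz" and "orientation" of the camera in the world. Camera axes: x right, y up, looking along -z (the intrinsics and any distortion apply to the point x, -y, -z); pixel columns grow to the right and rows downward; lengths in m; the calibration is good to about 2 mm. A picture is of the moment at which its call begins: read the wrist's pose just before it. calibration takes no time and is no camera call; for the wrist camera it gives the pose at the moment of the call.
- ctrl.close_job(): hands the job in; it is judged then, once.
Trained networks look in the newest picture that a camera, given by its name, has taken for a name from the list of things; names that differ only in an ending like _2 or _b are one class to them, and where a whole thing is asked for, a point or a joint stands for the part that bears it (a point fixed in the world has none). Each returns a list of dicts, best first, with "conf" (0 to 1); they miss things now and then, are a little off and sometimes report something else, mostly with a low value. They report only what shows in the picture. A call takes as long as a camera call. They do not tell look-alikes from the thing itself.
- finder.recognise(camera, name): "position" ([row, column] in pixels, amid what is visible of it).
- finder.outline_of(camera, name): "region" (480x640 bool, what is visible of it) and "position" ([row, column] in pixels, amid what is visible of it).
- finder.pinpoint(camera, name): "position" ([row, column] in pixels: a listed point, or the origin of a listed thing).
The state is a dict: "time_s": time; "joints": joint angles; "qd": joint speeds; "effort": joint torques, N m; "tcp_pos": TCP position; "eef_rot": TCP orientation; "contact_force": force on the tool from outside, world axes, zero at the start; "ft_torque": the same for the moment, N m; "gripper_width": opening from 0.0 (shut) to 1.0 (fully open); "finger_force": force on a finger pad.
Only numpy, scipy, OpenCV 4.12 (cv2) and the standard library are available. Lean on these libraries where they do the work, as an engineer would, in place of code of your own. Each camera call takes 0.05 s, during which the arm holds its last target. There are 200 camera calls.

## Working session

There is one attempt and no reset: what is moved stays moved. The work goes in short steps, Python scripts to look and compute and a tool call to move; the robot and the scene stay as the last step left them, time stands still between calls to the robot, and variables do not carry over. Pictures are saved under pics/ and viewed, at most 10 in all, crops included, and the job is handed in when it is done.

Besides the shell and the picture viewer there is one more tool, called after "Emit:" in YAML: its name, and indented under it one key for each argument. arm_command: Moves the arm, as the interface text tells. Its arguments: {"type":"object","properties":{"increments":{"type":"array","items":{"type":"object","properties":{"grip":{"type":"number"},"delta_pos":{"type":"array","items":{"type":"number"}},"twist":{"type":"array","items":{"type":"number"}}}}},"newtons":{"type":"number"}},"required":["increments"]}

```bash
mkdir -p pics; ls; cat > h.py <<'E'
import numpy as np, cv2
from bench import ctrl, cams, finder
def world(cal,px,depth=None,z=None):
    K=np.array(cal["intrinsics"]);R=np.array(cal["orientation"]);t=np.array(cal["xyz"])
    r,c=px
    d=np.array([(c-K[0,2])/K[0,0],-(r-K[1,2])/K[1,1],-1.0])
    d=R@d
    s=depth if depth is not None else (z-t[2])/d[2]
    return t+d*s
def cloud(cal,dep):
    K=np.array(cal["intrinsics"]);R=np.array(cal["orientation"]);t=np.array(cal["xyz"])
    r,c=np.mgrid[:480,:640]
    d=np.stack([(c-K[0,2])/K[0,0],-(r-K[1,2])/K[1,1],-np.ones_like(c,float)],-1)*dep[...,None]
    return d@R.T+t
E
python3 - <<'E'
from h import *
for n in ("top","side"):
    p,d=cams.read_camera(n); cv2.imwrite(f"pics/{n}1.png",p); np.save(f"pics/{n}1.npy",d)
    cal=cams.calibration(n); print(n,np.round(cal["xyz"],3),np.round(cal["orientation"],2).tolist(),np.round(cal["intrinsics"],0).tolist(), [k for k in cal])
    for nm,z in (("crank_knob",.115),("socket",.072),("harp_key",.01),("plain_key",.01),("case",0),("key_stand",0)):
        for o in finder.pinpoint(n,nm)[:3]:
            print(nm,np.round(o["position"]),round(o["conf"],2),np.round(world(cal,o["position"],z=z),3))
s=ctrl.read_state(); print(s["time_s"],s["tcp_pos"],np.round(s["eef_rot"],3).tolist(),s["contact_force"],s["gripper_width"])
E
```

```text
pics
top [0.404 0.046 1.191] [[0.02, 0.99, -0.11], [-1.0, 0.02, -0.0], [0.0, 0.11, 0.99]] [[508.0, 0.0, 316.0], [0.0, 508.0, 238.0], [0.0, 0.0, 1.0]] ['intrinsics', 'xyz', 'orientation']
crank_knob [270. 217.] 0.59 [0.451 0.256 0.115]
crank_knob [239. 273.] 0.43 [0.519 0.138 0.115]
socket [238. 272.] 0.72 [0.525 0.144 0.072]
harp_key [187. 406.] 0.81 [ 0.658 -0.165  0.01 ]
harp_key [230. 389.] 0.62 [ 0.554 -0.123  0.01 ]
harp_key [265. 412.] 0.49 [ 0.473 -0.177  0.01 ]
plain_key [223. 427.] 0.51 [ 0.574 -0.213  0.01 ]
case [249. 251.] 0.65 [0.507 0.199 0.   ]
key_stand [226. 411.] 0.58 [ 0.566 -0.178  0.   ]
key_stand [203. 269.] 0.52 [0.617 0.16  0.   ]
side [-0.014  0.662  0.733] [[-0.76, 0.39, -0.52], [-0.65, -0.47, 0.6], [-0.01, 0.79, 0.61]] [[607.0, 0.0, 338.0], [0.0, 607.0, 243.0], [0.0, 0.0, 1.0]] ['intrinsics', 'xyz', 'orientation']
crank_knob [324. 280.] 0.77 [0.453 0.254 0.115]
socket [285. 298.] 0.95 [0.526 0.144 0.072]
socket [459. 332.] 0.62 [0.274 0.35  0.072]
harp_key [211. 356.] 0.94 [ 0.645 -0.152  0.01 ]
harp_key [231. 381.] 0.69 [ 0.561 -0.13   0.01 ]
harp_key [242. 437.] 0.67 [ 0.454 -0.169  0.01 ]
plain_key [211. 408.] 0.82 [ 0.56  -0.221  0.01 ]
case [336. 288.] 0.59 [0.51  0.189 0.   ]
key_stand [222. 394.] 0.74 [ 0.566 -0.182 -0.   ]
0.7 [ 0.18179719 -0.51910974  0.23133287] [[0.944, 0.331, 0.0], [0.331, -0.944, -0.0], [-0.0, 0.0, -1.0]] [ 0.67134081  0.10725869 -0.37900086] 0.9989312781543591
```

View pics/top1.png

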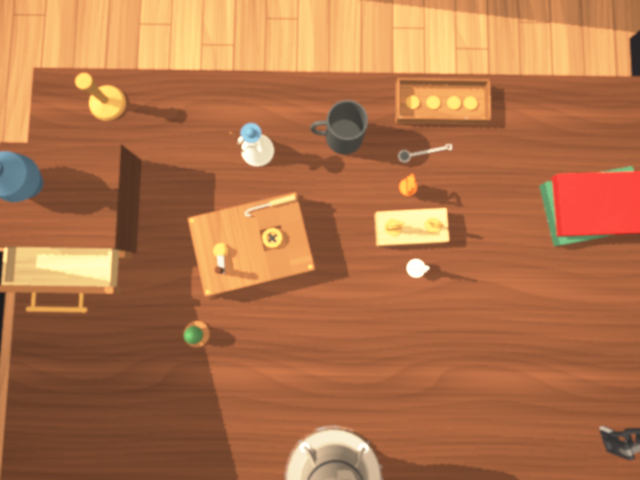

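View pics/side1.png

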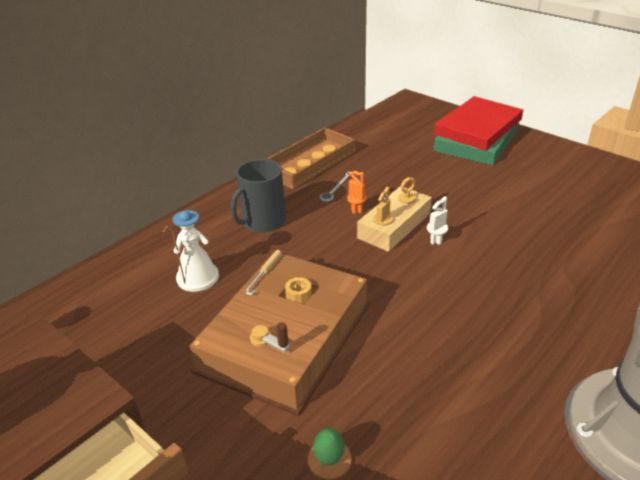

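The top view shows the case at (251,247), the crank knob at (220,268), the spindle at (272,238), the harp key at (393,226) in the rack and the plain key at (434,225). The side view agrees, with the orange and white look-alikes standing beside the rack. Next I'll measure with the depth images.

```bash
python3 - <<'E'
from h import *
P={}
for n in ("top","side"):
    P[n]=cloud(cams.calibration(n),np.load(f"pics/{n}1.npy"))
def sel(A,c,r,z0,z1):
    A=A.reshape(-1,3);m=(np.hypot(A[:,0]-c[0],A[:,1]-c[1])<r)&(A[:,2]>z0)&(A[:,2]<z1);return A[m]
def rect(a):
    (c,s,ang)=cv2.minAreaRect((a[:,:2]*1000).astype(np.float32));return np.round(c,1),np.round(s,1),round(ang,1)
for n in P:
    A=P[n]; a=sel(A,(.505,.195),.17,.05,.067); print(n,"case",len(a),rect(a),a[:,2].mean())
    a=sel(A,(.453,.254),.03,.09,.13); print("knob",len(a),a.mean(0),a.max(0),a.min(0))
    a=sel(A,(.525,.144),.03,.068,.08); print("spindle",len(a),rect(a),a.mean(0))
    a=sel(A,(.566,-.18),.1,.03,.044); print("rack",len(a),rect(a),a[:,2].mean())
    for nm,c in (("harp",(.556,-.13)),("plain",(.57,-.215))):
        a=sel(A,c,.04,.06,.13); print(nm,len(a),rect(a) if len(a) else 0,a[:,2].max())
    
E
```

```text
top case 8143 (array([513.4, 193. ]), array([180.7, 250.8]), 14.8) 0.058873289189172846
knob 53 [0.45115138 0.2522866  0.11065362] [0.45815011 0.25955152 0.11638251] [0.44457367 0.24593214 0.09285314]
spindle 141 (array([526.2, 143.9]), array([41.3, 39.3]), 46.1) [0.52601668 0.14374087 0.07108967]
rack 2110 (array([ 561.7, -175.3]), array([165.8, 164.8]), 51.4) 0.038527762431034084
harp 108 (array([ 557.1, -128.3]), array([12.3, 33.7]), 5.6) 0.10936186151078142
plain 73 (array([ 563.3, -218.2]), array([31.9,  7.4]), 71.3) 0.09355589687916921
side case 12152 (array([514.9, 191.5]), array([184.1, 256.1]), 14.3) 0.05914862801351908
knob 183 [0.44901901 0.25667257 0.10559524] [0.45905428 0.26241389 0.11690918] [0.44289513 0.24645409 0.09041607]
spindle 268 (array([526.8, 144.3]), array([41.1, 43.8]), 42.8) [0.5258911  0.14489784 0.0710303 ]
rack 1676 (array([ 559.7, -173.1]), array([170.4, 160.4]), 53.6) 0.038497741750943566
harp 245 (array([ 556.5, -127.7]), array([13.3, 37. ]), 5.9) 0.10910960265981362
plain 117 (array([ 562.2, -217.2]), array([33.4, 10.5]), 76.4) 0.09102724632789394
```

Emit:
arm_command:
  increments:
    - {"delta_pos": [30, 34, 0], "twist": [0, 0, 6], "grip": 0.6}
    - {"delta_pos": [30, 36, 0], "twist": [0, 0, 6], "grip": 0.6}
    - {"delta_pos": [30, 38, 0], "twist": [0, 0, 6], "grip": 0.6}
    - {"delta_pos": [30, 38, 0], "twist": [0, 0, 6], "grip": 0.6}
    - {"delta_pos": [30, 40, 0], "twist": [0, 0, 6], "grip": 0.6}
    - {"delta_pos": [30, 40, 0], "twist": [0, 0, 6], "grip": 0.6}
    - {"delta_pos": [30, 40, 0], "twist": [0, 0, 6], "grip": 0.6}
    - {"delta_pos": [20, 40, 0], "twist": [0, 0, 6], "grip": 0.6}
    - {"delta_pos": [20, 40, 0], "twist": [0, 0, 6], "grip": 0.6}
    - {"delta_pos": [10, 40, 0], "twist": [0, 0, 6], "grip": 0.6}
  newtons: 40

```text
time_s: 1.7
tcp_pos: [0.4433, -0.131, 0.2316]
eef_rot: [[0.18, 0.984, 0.002], [0.984, -0.18, 0.0], [0.0, 0.002, -1.0]]
contact_force: [0.2, 0.3, -0.3]
gripper_width: 0.604
finger_force: 0.0
```

Emit:
arm_command:
  increments:
    - {"delta_pos": [1, 38, 0], "twist": [0, 0, 4]}
    - {"delta_pos": [1, 39, 0], "twist": [0, 0, 4]}
    - {"delta_pos": [1, 39, 0], "twist": [0, 0, 4]}
    - {"delta_pos": [1, 39, 0], "twist": [0, 0, 4]}
    - {"delta_pos": [1, 39, 0], "twist": [0, 0, 4]}
    - {"delta_pos": [1, 39, 0], "twist": [0, 0, 4]}
    - {"delta_pos": [1, 39, 0], "twist": [0, 0, 4]}
    - {"delta_pos": [1, 39, -20], "twist": [0, 0, 4]}
    - {"delta_pos": [1, 39, -20], "twist": [0, 0, 4]}
    - {"delta_pos": [0, 36, -20], "twist": [0, 0, 4]}

```text
schema error: expected keys grip, delta_pos, twist
```

Emit:
arm_command:
  increments:
    - {"delta_pos": [0, 0, -10]}
    - {"delta_pos": [0, 0, 0]}
    - {"delta_pos": [0, 0, 0]}
    - {"delta_pos": [0, 0, 0]}
    - {"delta_pos": [0, 0, 0]}
    - {"delta_pos": [0, 0, 0]}
    - {"delta_pos": [0, 0, 0]}
    - {"delta_pos": [0, 0, 0]}
    - {"delta_pos": [0, 0, 0]}
    - {"delta_pos": [0, 0, 0]}

```text
schema error: expected keys grip, delta_pos, twist
```

```bash
python3 - <<'E'
from h import *
s=ctrl.read_state(); print(s["tcp_pos"],s["joints"])
cal=cams.calibration("wrist");p,d=cams.read_camera("wrist"); cv2.imwrite("pics/w1.png",p);np.save("pics/w1.npy",d)
print(np.round(cal["xyz"],3),np.round(cal["orientation"],2).tolist())
for nm,z in (("crank_knob",.115),("socket",.072)):
    for o in finder.pinpoint("wrist",nm)[:2]: print(nm,o["position"],o["conf"],world(cal,o["position"],z=z))
A=cloud(cal,d).reshape(-1,3)
a=A[(A[:,2]>.105)&(A[:,2]<.125)&(np.hypot(A[:,0]-.4513,A[:,1]-.2527)<.025)]; print(len(a),a.mean(0) if len(a) else 0,a.min(0),a.max(0))
E
```

```text
[ 0.44327232 -0.13102894  0.23158913] [ 3.71442494e+01  8.93799636e+00 -2.57801021e+01  9.87486427e+01
  4.01876888e+00  7.31325747e+01  8.22311315e-02]
[ 0.456 -0.064  0.374] [[0.98, 0.17, 0.05], [-0.18, 0.95, 0.26], [0.0, -0.27, 0.96]]
socket [222.0, 459.7] 0.71 [ 0.54132985 -0.15179004  0.072     ]Traceback (most recent call last):
  File "<stdin>", line 8, in <module>
    return umr_minimum(a, axis, None, out, keepdims, initial, where)
ValueError: zero-size array to reduction operation minimum which has no identity
```

Emit:
arm_command:
  increments:
    - {"delta_pos": [1, 38, 0], "twist": [0, 0, 4], "grip": 0.6}
    - {"delta_pos": [1, 39, 0], "twist": [0, 0, 4], "grip": 0.6}
    - {"delta_pos": [1, 39, 0], "twist": [0, 0, 4], "grip": 0.6}
    - {"delta_pos": [1, 39, 0], "twist": [0, 0, 4], "grip": 0.6}
    - {"delta_pos": [1, 39, 0], "twist": [0, 0, 4], "grip": 0.6}
    - {"delta_pos": [1, 39, 0], "twist": [0, 0, 4], "grip": 0.6}
    - {"delta_pos": [1, 39, 0], "twist": [0, 0, 4], "grip": 0.6}
    - {"delta_pos": [1, 39, -20], "twist": [0, 0, 4], "grip": 0.6}
    - {"delta_pos": [1, 39, -20], "twist": [0, 0, 4], "grip": 0.6}
    - {"delta_pos": [0, 36, -20], "twist": [0, 0, 4], "grip": 0.6}

```text
time_s: 2.85
tcp_pos: [0.4521, 0.2529, 0.1707]
eef_rot: [[-0.489, 0.872, 0.001], [0.872, 0.489, -0.001], [-0.001, 0.001, -1.0]]
contact_force: [1.1, -0.8, 0.7]
gripper_width: 0.601
finger_force: 0.0
```

```bash
python3 - <<'E'
from h import *
s=ctrl.read_state(); print(s["tcp_pos"],np.round(s["joints"],1),np.round(s["eef_rot"],2).tolist())
cal=cams.calibration("wrist");p,d=cams.read_camera("wrist"); cv2.imwrite("pics/w1.png",p);np.save("pics/w1.npy",d)
for nm,z in (("crank_knob",.115),("socket",.072)):
    for o in finder.pinpoint("wrist",nm)[:2]: print(nm,o["position"],o["conf"],world(cal,o["position"],z=z))
A=cloud(cal,d).reshape(-1,3)
a=A[(A[:,2]>.105)&(A[:,2]<.125)&(np.hypot(A[:,0]-.4513,A[:,1]-.2527)<.025)]; print(len(a))
if len(a): print(a.mean(0),a.min(0),a.max(0))
E
```

```text
[0.45205021 0.25291531 0.1706507 ] [  2.7  22.1 -44.3  95.9  16.5  68.6 -16.3] [[-0.49, 0.87, 0.0], [0.87, 0.49, -0.0], [-0.0, 0.0, -1.0]]
crank_knob [263.2, 328.4] 0.96 [0.45525369 0.25557355 0.115     ]
socket [432.3, 339.1] 0.69 [0.52728307 0.14444055 0.072     ]
849
[0.45317309 0.25699575 0.11343846] [0.44590781 0.24773242 0.10516091] [0.46187126 0.26353942 0.11686569]
```

View pics/w1.png

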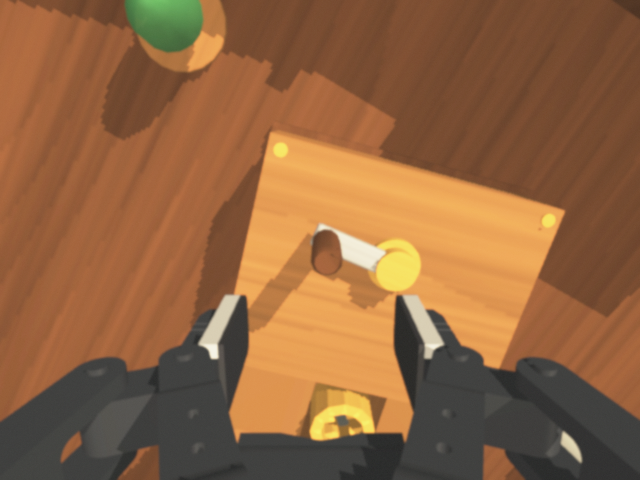

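Wrist picture: the knob is at (263,328), between the open fingers, and the spindle is at (420,342). Now I'll descend and pinch the knob.

Emit:
arm_command:
  increments:
    - {"delta_pos": [1.5, 2.5, -20], "twist": [0, 0, 0], "grip": 0.6}
    - {"delta_pos": [0, 0, -25], "twist": [0, 0, 0], "grip": 0.6}
    - {"delta_pos": [0, 0, -25], "twist": [0, 0, 0], "grip": 0.6}
    - {"delta_pos": [0, 0, -13], "twist": [0, 0, 0], "grip": 0.6}
    - {"delta_pos": [0, 0, 0], "twist": [0, 0, 0], "grip": 0}
    - {"delta_pos": [0, 0, 0], "twist": [0, 0, 0], "grip": 0}
    - {"delta_pos": [0, 0, 0], "twist": [0, 0, 0], "grip": 0}
    - {"delta_pos": [0, 0, 0], "twist": [0, 0, 0], "grip": 0}
    - {"delta_pos": [0, 0, 0], "twist": [0, 0, 0], "grip": 0}
    - {"delta_pos": [0, 0, 0], "twist": [0, 0, 0], "grip": 0}
  newtons: 40

```text
time_s: 4.0
tcp_pos: [0.4538, 0.2556, 0.0896]
eef_rot: [[-0.489, 0.872, 0.003], [0.872, 0.489, 0.001], [-0.001, 0.003, -1.0]]
contact_force: [1.5, -1.6, 4.7]
gripper_width: 0.17
finger_force: 39.6
```

```bash
cat > arc.py <<'E'
import numpy as np,sys
cx,cy,r,a0,st,n=map(float,sys.argv[1:])
a=np.radians(a0-st*np.arange(int(n)+1)); p=np.c_[cx+r*np.cos(a),cy+r*np.sin(a)]
q=np.round(p-p[0],1); print(np.round(np.diff(q,axis=0),1).tolist())
E
python3 arc.py 498.2 258.8 44.7 184.1 12 10; python3 -c "
from bench import ctrl
s=ctrl.read_state();print(s['tcp_pos'],s['contact_force'])"
```

```text
[[0.3, 9.3], [2.3, 9.1], [4.0, 8.4], [5.8, 7.4], [7.1, 6.0], [8.3, 4.4], [8.9, 2.6], [9.4, 0.7], [9.2, -1.3], [8.8, -3.2]]
[0.45378518 0.25556333 0.08959601] [ 1.47130457 -1.60227194  4.65469254]
```

Emit:
arm_command:
  increments:
    - {"delta_pos": [0.3, 9.3, 0], "twist": [0, 0, 0], "grip": 0}
    - {"delta_pos": [2.3, 9.1, 0], "twist": [0, 0, 0], "grip": 0}
    - {"delta_pos": [4.0, 8.4, 0], "twist": [0, 0, 0], "grip": 0}
    - {"delta_pos": [5.8, 7.4, 0], "twist": [0, 0, 0], "grip": 0}
    - {"delta_pos": [7.1, 6.0, 0], "twist": [0, 0, 0], "grip": 0}
    - {"delta_pos": [8.3, 4.4, 0], "twist": [0, 0, 0], "grip": 0}
    - {"delta_pos": [8.9, 2.6, 0], "twist": [0, 0, 0], "grip": 0}
    - {"delta_pos": [9.4, 0.7, 0], "twist": [0, 0, 0], "grip": 0}
    - {"delta_pos": [9.2, -1.3, 0], "twist": [0, 0, 0], "grip": 0}
    - {"delta_pos": [8.8, -3.2, 0], "twist": [0, 0, 0], "grip": 0}

```text
time_s: 5.0
tcp_pos: [0.5141, 0.3021, 0.0896]
eef_rot: [[-0.492, 0.871, -0.003], [0.871, 0.492, 0.004], [0.005, -0.001, -1.0]]
contact_force: [-4.1, 0.9, 6.7]
gripper_width: 0.169
finger_force: 39.8
```

```bash
for a in 64.1 -55.9 -175.9; do python3 arc.py 498.2 258.8 44.9 $a 12 10;done; python3 -c "
from bench import ctrl
s=ctrl.read_state();print(s['tcp_pos'],s['contact_force'])"
```

```text
[[8.0, -5.0], [6.7, -6.5], [5.3, -7.7], [3.5, -8.7], [1.7, -9.3], [-0.3, -9.4], [-2.3, -9.1], [-4.1, -8.4], [-5.8, -7.4], [-7.1, -6.1]]
[[-8.3, -4.4], [-9.0, -2.6], [-9.4, -0.7], [-9.3, 1.3], [-8.8, 3.2], [-8.0, 5.0], [-6.7, 6.5], [-5.3, 7.7], [-3.5, 8.7], [-1.7, 9.3]]
[[0.3, 9.4], [2.3, 9.1], [4.1, 8.4], [5.7, 7.4], [7.2, 6.1], [8.3, 4.4], [9.0, 2.6], [9.4, 0.7], [9.3, -1.3], [8.8, -3.2]]
[0.51405676 0.30209595 0.08962993] [-4.1082383   0.87266482  6.70765931]
```

Emit:
arm_command:
  increments:
    - {"delta_pos": [8.0, -4.4, 0], "twist": [0, 0, 0], "grip": 0}
    - {"delta_pos": [6.7, -6.5, 0], "twist": [0, 0, 0], "grip": 0}
    - {"delta_pos": [5.3, -7.7, 0], "twist": [0, 0, 0], "grip": 0}
    - {"delta_pos": [3.5, -8.7, 0], "twist": [0, 0, 0], "grip": 0}
    - {"delta_pos": [1.7, -9.3, 0], "twist": [0, 0, 0], "grip": 0}
    - {"delta_pos": [-0.3, -9.4, 0], "twist": [0, 0, 0], "grip": 0}
    - {"delta_pos": [-2.3, -9.1, 0], "twist": [0, 0, 0], "grip": 0}
    - {"delta_pos": [-4.1, -8.4, 0], "twist": [0, 0, 0], "grip": 0}
    - {"delta_pos": [-5.8, -7.4, 0], "twist": [0, 0, 0], "grip": 0}
    - {"delta_pos": [-7.1, -6.1, 0], "twist": [0, 0, 0], "grip": 0}

```text
time_s: 6.0
tcp_pos: [0.5236, 0.2221, 0.0896]
eef_rot: [[-0.489, 0.872, 0.004], [0.872, 0.489, 0.002], [-0.0, 0.005, -1.0]]
contact_force: [3.7, 2.1, 5.3]
gripper_width: 0.174
finger_force: 39.7
```

Emit:
arm_command:
  increments:
    - {"delta_pos": [-8.3, -4.4, 0], "twist": [0, 0, 0], "grip": 0}
    - {"delta_pos": [-9.0, -2.6, 0], "twist": [0, 0, 0], "grip": 0}
    - {"delta_pos": [-9.4, -0.7, 0], "twist": [0, 0, 0], "grip": 0}
    - {"delta_pos": [-9.3, 1.3, 0], "twist": [0, 0, 0], "grip": 0}
    - {"delta_pos": [-8.8, 3.2, 0], "twist": [0, 0, 0], "grip": 0}
    - {"delta_pos": [-8.0, 5.0, 0], "twist": [0, 0, 0], "grip": 0}
    - {"delta_pos": [-6.7, 6.5, 0], "twist": [0, 0, 0], "grip": 0}
    - {"delta_pos": [-5.3, 7.7, 0], "twist": [0, 0, 0], "grip": 0}
    - {"delta_pos": [-3.5, 8.7, 0], "twist": [0, 0, 0], "grip": 0}
    - {"delta_pos": [-1.7, 9.3, 0], "twist": [0, 0, 0], "grip": 0}

```text
time_s: 7.0
tcp_pos: [0.4539, 0.2533, 0.0894]
eef_rot: [[-0.488, 0.873, 0.004], [0.873, 0.488, -0.004], [-0.005, 0.001, -1.0]]
contact_force: [4.5, -3.7, 8.8]
gripper_width: 0.168
finger_force: 40.0
```

Emit:
arm_command:
  increments:
    - {"delta_pos": [0.3, 9.4, 0], "twist": [0, 0, 0], "grip": 0}
    - {"delta_pos": [1.0, 4.6, 0], "twist": [0, 0, 0], "grip": 0}
    - {"delta_pos": [1.0, 3.0, 0], "twist": [0, 0, 0], "grip": 0}
    - {"delta_pos": [0.4, 1.2, 0], "twist": [0, 0, 0], "grip": 0}
    - {"delta_pos": [0, 0, 0], "twist": [0, 0, 0], "grip": 0}
    - {"delta_pos": [0, 0, 0], "twist": [0, 0, 0], "grip": 0}
    - {"delta_pos": [0, 0, 0], "twist": [0, 0, 0], "grip": 0}
    - {"delta_pos": [0, 0, 0], "twist": [0, 0, 0], "grip": 0}
    - {"delta_pos": [0, 0, 0], "twist": [0, 0, 0], "grip": 0}
    - {"delta_pos": [0, 0, 0], "twist": [0, 0, 0], "grip": 0}

```text
time_s: 8.0
tcp_pos: [0.4549, 0.2709, 0.0894]
eef_rot: [[-0.488, 0.873, 0.0], [0.873, 0.488, -0.006], [-0.005, -0.002, -1.0]]
contact_force: [0.9, -4.3, 11.5]
gripper_width: 0.166
finger_force: 40.4
```

Emit:
arm_command:
  increments:
    - {"delta_pos": [0.5, 2, 0], "twist": [0, 0, 0], "grip": 0}
    - {"delta_pos": [0.5, 2, 0], "twist": [0, 0, 0], "grip": 0}
    - {"delta_pos": [0.5, 2, 0], "twist": [0, 0, 0], "grip": 0}
    - {"delta_pos": [0, 0, 0], "twist": [0, 0, 0], "grip": 0}
    - {"delta_pos": [0, 0, 0], "twist": [0, 0, 0], "grip": 0}
    - {"delta_pos": [0, 0, 0], "twist": [0, 0, 0], "grip": 0}
    - {"delta_pos": [0, 0, 0], "twist": [0, 0, 0], "grip": 0}
    - {"delta_pos": [0, 0, 0], "twist": [0, 0, 0], "grip": 0}
    - {"delta_pos": [0, 0, 0], "twist": [0, 0, 0], "grip": 0}
    - {"delta_pos": [0, 0, 0], "twist": [0, 0, 0], "grip": 0}

```text
time_s: 9.0
tcp_pos: [0.455, 0.2714, 0.0891]
eef_rot: [[-0.486, 0.874, -0.004], [0.874, 0.486, -0.016], [-0.012, -0.011, -1.0]]
contact_force: [-2.9, -13.1, 20.2]
gripper_width: 0.168
finger_force: 41.4
```

Emit:
arm_command:
  increments:
    - {"delta_pos": [-2, -8, 0], "twist": [0, 0, 0], "grip": 0}
    - {"delta_pos": [0, 0, 0], "twist": [0, 0, 0], "grip": 0.6}
    - {"delta_pos": [0, 0, 0], "twist": [0, 0, 0], "grip": 0.6}
    - {"delta_pos": [0, 0, 0], "twist": [0, 0, 0], "grip": 0.6}
    - {"delta_pos": [0, 0, 5], "twist": [0, 0, 0], "grip": 0.6}
    - {"delta_pos": [0, 0, 20], "twist": [0, 0, 0], "grip": 0.6}
    - {"delta_pos": [0, 0, 35], "twist": [0, 0, 0], "grip": 0.6}
    - {"delta_pos": [20, -30, 35], "twist": [0, 0, 0], "grip": 0.8}
    - {"delta_pos": [25, -40, 15], "twist": [0, 0, 0], "grip": 1}
    - {"delta_pos": [25, -40, 0], "twist": [0, 0, 0], "grip": 1}

```text
time_s: 10.0
tcp_pos: [0.5261, 0.1631, 0.2017]
eef_rot: [[-0.492, 0.871, 0.006], [0.871, 0.492, 0.002], [-0.001, 0.006, -1.0]]
contact_force: [1.4, 0.2, 0.5]
gripper_width: 1.001
finger_force: 0.0
```

```bash
python3 - <<'E'
from h import *
s=ctrl.read_state(); print(s["tcp_pos"],np.round(s["joints"],1),s["contact_force"],s["gripper_width"])
cal=cams.calibration("wrist");p,d=cams.read_camera("wrist");np.save("pics/w2.npy",d); cv2.imwrite("pics/w2.png",p)
for nm,z in (("crank_knob",.115),("socket",.072)):
    for o in finder.pinpoint("wrist",nm)[:2]: print(nm,o["position"],o["conf"],world(cal,o["position"],z=z))
# rectified view at z=.072 : 80x80mm at 0.15mm/px around spindle
K=np.array(cal["intrinsics"]);R=np.array(cal["orientation"]);t=np.array(cal["xyz"])
def rectify(z,c=(.5266,.1445),h=.035,N=500):
    y,x=np.mgrid[:N,:N]; X=c[0]-h+2*h*x/N; Y=c[1]+h-2*h*y/N
    q=(np.stack([X,Y,np.full_like(X,z)],-1)-t)@R
    return cv2.remap(p,(K[0,0]*q[...,0]/-q[...,2]+K[0,2]).astype(np.float32),(-K[1,1]*q[...,1]/-q[...,2]+K[1,2]).astype(np.float32),1)
cv2.imwrite("pics/rect2.png",cv2.resize(np.hstack([rectify(.072),rectify(.065)]),(800,400)))
E
```

```text
[0.5260711  0.16305032 0.20172685] [ 11.9  24.  -42.7  88.5  16.8  73.7  -3.5] [1.39725631 0.21352946 0.50756755] 1.0005407721802844
socket [251.5, 305.8] 0.94 [0.52643964 0.14474543 0.072     ]
```

View pics/rect2.png

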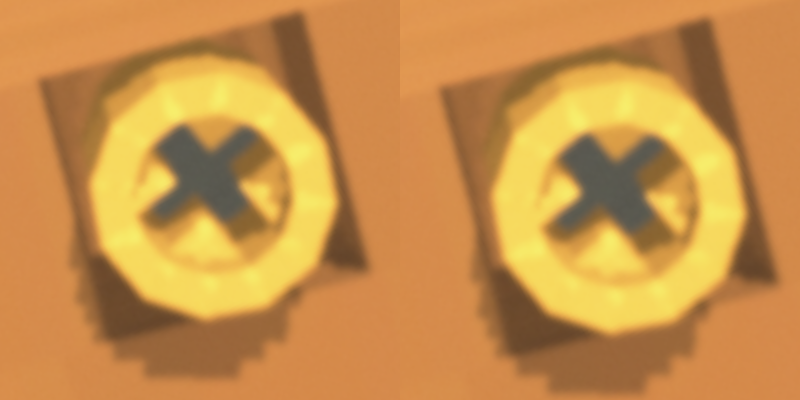

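The rectified view (left at z .072, right at .065) shows the cross slots. One arm runs at about +39° in world yaw, from lower left to upper right, centred at (207,187). I'll refine this with a template fit.

```bash
python3 - <<'E'
from h import *
cal=cams.calibration("wrist");p=cv2.imread("pics/w2.png")
K=np.array(cal["intrinsics"]);R=np.array(cal["orientation"]);t=np.array(cal["xyz"])
z=.065;N=351
v=np.linspace(-17.5,17.5,N)
gx,gy=np.meshgrid(v,v)
best=[]
def samp(cx,cy):
    q=(np.stack([cx+gx/1000,cy+gy/1000,np.full_like(gx,z)],-1)-t)@R
    return cv2.remap(p,(K[0,0]*q[...,0]/-q[...,2]+K[0,2]).astype(np.float32),(-K[1,1]*q[...,1]/-q[...,2]+K[1,2]).astype(np.float32),1)[...,2].astype(float)
for cx in np.arange(.523,.531,.001):
  for cy in np.arange(.141,.149,.001):
    I=samp(cx,cy); r=np.hypot(gx,gy)
    for a in range(0,90,1):
        c,s=np.cos(np.radians(a)),np.sin(np.radians(a)); u=gx*c+gy*s; w=-gx*s+gy*c
        m=((abs(u)<4.2)|(abs(w)<4.2))&(r<13.3); o=(r<13.3)&~m
        best.append((I[o].mean()-I[m].mean(),cx,cy,a))
best.sort(reverse=True); print(np.round(best[:12],4))
# outer ring/mouth from depth
A=cloud(cal,np.load("pics/w2.npy")).reshape(-1,3)
a=A[(np.hypot(A[:,0]-.5266,A[:,1]-.1445)<.03)&(A[:,2]>.069)&(A[:,2]<.076)]
print(len(a),cv2.minEnclosingCircle((a[:,:2]*1000).astype(np.float32)),a.mean(0))
E
```

```text
[[92.573   0.527   0.141  39.    ]
 [92.4991  0.527   0.141  38.    ]
 [92.3855  0.527   0.141  40.    ]
 [92.1064  0.527   0.141  37.    ]
 [91.9469  0.527   0.141  41.    ]
 [91.4192  0.527   0.141  36.    ]
 [91.2486  0.527   0.141  42.    ]
 [90.3979  0.528   0.141  40.    ]
 [90.3895  0.527   0.141  35.    ]
 [90.3413  0.527   0.141  43.    ]
 [90.2855  0.528   0.141  41.    ]
 [90.22    0.528   0.141  39.    ]]
101 ((527.475830078125, 139.54522705078125), 20.7921142578125) [0.52391821 0.1360109  0.06929128]
```

```bash
cat > fit.py <<'E'
from h import *
cal=cams.calibration("wrist");p,d=cams.read_camera("wrist");np.save("pics/w3.npy",d);cv2.imwrite("pics/w3.png",p)
s=ctrl.read_state(); print(s["tcp_pos"],s["time_s"],np.abs(s["qd"]).max())
K=np.array(cal["intrinsics"]);R=np.array(cal["orientation"]);t=np.array(cal["xyz"])
v=np.linspace(-25,25,251)
gx,gy=np.meshgrid(v,v);r=np.hypot(gx,gy)
def samp(cx,cy,z):
    q=(np.stack([cx+gx/1000,cy+gy/1000,np.full_like(gx,z)],-1)-t)@R
    return cv2.remap(p,(K[0,0]*q[...,0]/-q[...,2]+K[0,2]).astype(np.float32),(-K[1,1]*q[...,1]/-q[...,2]+K[1,2]).astype(np.float32),1)[...,2].astype(float)
best=[];ring=[]
for cx in np.arange(.521,.533,.001):
  for cy in np.arange(.139,.151,.001):
    I=samp(cx,cy,.065)
    for a in range(0,90,2):
        c,s=np.cos(np.radians(a)),np.sin(np.radians(a)); u=gx*c+gy*s; w=-gx*s+gy*c
        m=((abs(u)<4.2)|(abs(w)<4.2))&(r<13.3); o=(r<13.3)&~m
        best.append((I[o].mean()-I[m].mean(),cx,cy,a))
    I=samp(cx,cy,.072); ring.append((I[(r>14.3)&(r<20.5)].mean()-I[((r>21.5)&(r<25))|((r>11)&(r<13.3))].mean(),cx,cy))
best.sort(reverse=True); print(np.round(best[:6],4)); ring.sort(reverse=True); print(np.round(ring[:4],4))
o=finder.pinpoint("wrist","socket")[0]; print(o["position"],o["conf"],world(cal,o["position"],z=.072))
E
python3 fit.py
```

```text
[0.52439166 0.16061354 0.1976476 ] 10.2 3.2980780724382273
[[97.3099  0.529   0.146  40.    ]
 [96.9182  0.529   0.146  42.    ]
 [96.1804  0.529   0.146  38.    ]
 [94.9518  0.529   0.146  44.    ]
 [93.876   0.528   0.146  40.    ]
 [93.8538  0.529   0.145  40.    ]]
[[71.7276  0.529   0.146 ]
 [71.4187  0.529   0.145 ]
 [70.1007  0.528   0.146 ]
 [68.4792  0.528   0.145 ]]
[247.5, 313.1] 0.74 [0.52790295 0.14418823 0.072     ]
```

```bash
python3 fit.py; python3 - <<'E'
from h import *
# same ring fit in top & side images
for n in ("top","side"):
    cal=cams.calibration(n);p=cv2.imread(f"pics/{n}1.png")
    K=np.array(cal["intrinsics"]);R=np.array(cal["orientation"]);t=np.array(cal["xyz"])
    v=np.linspace(-25,25,101);gx,gy=np.meshgrid(v,v);r=np.hypot(gx,gy);ring=[]
    for cx in np.arange(.521,.534,.0005):
      for cy in np.arange(.138,.151,.0005):
        q=(np.stack([cx+gx/1000,cy+gy/1000,np.full_like(gx,.072)],-1)-t)@R
        I=cv2.remap(p,(K[0,0]*q[...,0]/-q[...,2]+K[0,2]).astype(np.float32),(-K[1,1]*q[...,1]/-q[...,2]+K[1,2]).astype(np.float32),1)[...,1].astype(float)
        ring.append((I[(r>14.3)&(r<20.5)].mean()-I[((r>21.5)&(r<25))|((r>8)&(r<13.3))].mean(),cx,cy))
    ring.sort(reverse=True); print(n,np.round(np.mean(ring[:6],0),4))
E
```

```text
[0.52288887 0.16373043 0.19787685] 10.3 1.009225452414387
[[96.067   0.529   0.146  40.    ]
 [95.5916  0.529   0.146  42.    ]
 [95.0661  0.529   0.146  38.    ]
 [93.5638  0.529   0.146  44.    ]
 [92.8908  0.529   0.145  40.    ]
 [92.8325  0.528   0.146  40.    ]]
[[70.9369  0.529   0.145 ]
 [70.8577  0.529   0.146 ]
 [69.03    0.528   0.146 ]
 [67.6703  0.528   0.145 ]]
[258.3, 313.2] 0.72 [0.52863138 0.14365795 0.072     ]
top [61.1041  0.5272  0.145 ]
side [50.6216  0.5262  0.1445]
```

Emit:
arm_command:
  increments:
    - {"delta_pos": [3, -29, 0], "twist": [0, 0, -3], "grip": 0.6}
    - {"delta_pos": [3, -36, 0], "twist": [0, 0, -3], "grip": 0.6}
    - {"delta_pos": [3, -36, 0], "twist": [0, 0, -3], "grip": 0.6}
    - {"delta_pos": [3, -36, 0], "twist": [0, 0, -3], "grip": 0.6}
    - {"delta_pos": [3, -36, 0], "twist": [0, 0, -3], "grip": 0.6}
    - {"delta_pos": [3, -36, 0], "twist": [0, 0, -3], "grip": 0.6}
    - {"delta_pos": [3, -36, 0], "twist": [0, 0, -3], "grip": 0.6}
    - {"delta_pos": [3, -30, 0], "twist": [0, 0, -3], "grip": 0.6}
    - {"delta_pos": [6, -15, 0], "twist": [0, 0, 0], "grip": 0.6}
    - {"delta_pos": [4, 0, 0], "twist": [0, 0, 0], "grip": 0.6}

```text
time_s: 11.35
tcp_pos: [0.5584, -0.1293, 0.1978]
eef_rot: [[-0.091, 0.996, -0.0], [0.996, 0.091, -0.001], [-0.0, -0.0, -1.0]]
contact_force: [0.1, 0.6, 0.2]
gripper_width: 0.599
finger_force: 0.0
```

Emit:
arm_command:
  increments:
    - {"delta_pos": [0, 0, 0], "twist": [0, 0, 0], "grip": 0.6}
    - {"delta_pos": [0, 0, 0], "twist": [0, 0, 0], "grip": 0.6}
    - {"delta_pos": [0, 0, 0], "twist": [0, 0, 0], "grip": 0.6}
    - {"delta_pos": [0, 0, 0], "twist": [0, 0, 0], "grip": 0.6}
    - {"delta_pos": [0, 0, 0], "twist": [0, 0, 0], "grip": 0.6}
    - {"delta_pos": [0, 0, 0], "twist": [0, 0, 0], "grip": 0.6}
    - {"delta_pos": [0, 0, 0], "twist": [0, 0, 0], "grip": 0.6}
    - {"delta_pos": [0, 0, 0], "twist": [0, 0, 0], "grip": 0.6}
    - {"delta_pos": [0, 0, 0], "twist": [0, 0, 0], "grip": 0.6}
    - {"delta_pos": [0, 0, 0], "twist": [0, 0, 0], "grip": 0.6}

```text
time_s: 12.35
tcp_pos: [0.5581, -0.1279, 0.1981]
eef_rot: [[-0.092, 0.996, 0.0], [0.996, 0.092, 0.0], [0.0, 0.0, -1.0]]
contact_force: [0.4, 0.4, 0.2]
gripper_width: 0.603
finger_force: 0.0
```

```bash
python3 - <<'E'
from h import *
cal=cams.calibration("wrist");p,d=cams.read_camera("wrist");cv2.imwrite("pics/w4.png",p)
s=ctrl.read_state(); R=np.array(s["eef_rot"]);print(s["tcp_pos"],np.abs(s["qd"]).max(),np.degrees(np.arctan2(R[1,1],R[0,1])),np.round(R[:,2],3),s["contact_force"])
A=cloud(cal,d).reshape(-1,3)
a=A[(np.hypot(A[:,0]-.557,A[:,1]+.128)<.028)&(A[:,2]>.06)&(A[:,2]<.13)]
for z0,z1 in ((.048,.075),(.075,.083),(.085,.12),(.06,.12)):
    b=A[(np.hypot(A[:,0]-.557,A[:,1]+.128)<.028)&(A[:,2]>z0)&(A[:,2]<z1)]
    if len(b)>5: print(z0,len(b),b.mean(0),cv2.minAreaRect((b[:,:2]*1000).astype(np.float32)))
E
```

```text
[ 0.55810253 -0.12790978  0.1981376 ] 0.12647519754844813 5.293148924462686 [ 0. -0. -1.] [-0.49124935  0.45492622  0.66590976]
0.048 128 [ 0.55781358 -0.11059502  0.062372  ] ((557.8541259765625, -110.75204467773438), (11.766581535339355, 1.096349835395813), 7.443777084350586)
0.075 530 [ 0.55975085 -0.12462427  0.07972809] ((559.9637451171875, -127.17567443847656), (11.95305347442627, 33.86431884765625), 7.42140531539917)
0.085 631 [ 0.55979519 -0.12567538  0.10390987] ((559.8436279296875, -126.05690002441406), (5.987789630889893, 33.494937896728516), 7.216917991638184)
0.06 1236 [ 0.55965309 -0.12430976  0.09135054] ((559.9029541015625, -126.70899963378906), (11.95305347442627, 34.80556106567383), 7.42140531539917)
```

View pics/w4.png

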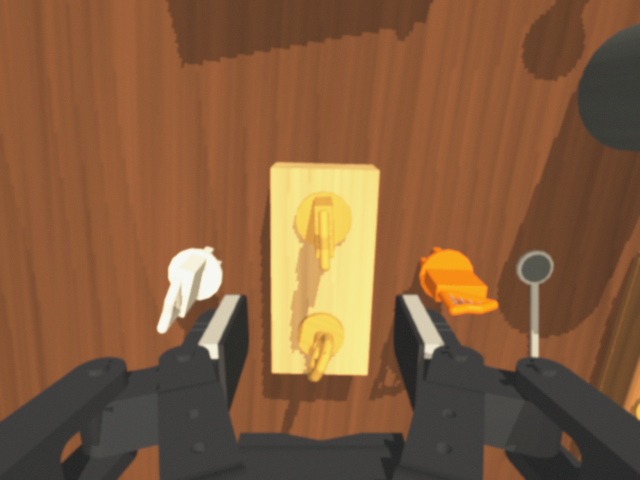

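Wrist view: the harp key is at (323,220) in the rack and the plain key at (321,335). The white and orange look-alikes are at (195,275) and (455,280), clear of the fingers. Next is the grasp.

Emit:
arm_command:
  increments:
    - {"delta_pos": [1, 0.5, -30], "twist": [0, 0, 1.7], "grip": 0.6}
    - {"delta_pos": [0, 0, -40], "twist": [0, 0, 0], "grip": 0.6}
    - {"delta_pos": [0, 0, -40], "twist": [0, 0, 0], "grip": 0.6}
    - {"delta_pos": [0, 0, -25], "twist": [0, 0, 0], "grip": 0.6}
    - {"delta_pos": [0, 0, -12], "twist": [0, 0, 0], "grip": 0.6}
    - {"delta_pos": [0, 0, 0], "twist": [0, 0, 0], "grip": 0.5}
    - {"delta_pos": [0, 0, 0], "twist": [0, 0, 0], "grip": 0.3}
    - {"delta_pos": [0, 0, 0], "twist": [0, 0, 0], "grip": 0.2}
    - {"delta_pos": [0, 0, 0], "twist": [0, 0, 0], "grip": 0}
    - {"delta_pos": [0, 0, 0], "twist": [0, 0, 0], "grip": 0}
  newtons: 30

```text
time_s: 13.4
tcp_pos: [0.5606, -0.1276, 0.0531]
eef_rot: [[-0.122, 0.993, 0.004], [0.993, 0.122, -0.001], [-0.001, 0.004, -1.0]]
contact_force: [-0.6, 0.1, 5.6]
gripper_width: 0.138
finger_force: 30.5
```

Emit:
arm_command:
  increments:
    - {"delta_pos": [0, 0, 0], "twist": [0, 0, 0], "grip": 0}
    - {"delta_pos": [0, 0, 0], "twist": [0, 0, 0], "grip": 0}
    - {"delta_pos": [0, 0, 0], "twist": [0, 0, 0], "grip": 0}
    - {"delta_pos": [0, 0, 0], "twist": [0, 0, 0], "grip": 0}
    - {"delta_pos": [0, 0, 0], "twist": [0, 0, 0], "grip": 0}
    - {"delta_pos": [0, 0, 0], "twist": [0, 0, 0], "grip": 0}
    - {"delta_pos": [0, 0, 0], "twist": [0, 0, 0], "grip": 0}
    - {"delta_pos": [0, 0, 0], "twist": [0, 0, 0], "grip": 0}
    - {"delta_pos": [0, 0, 0], "twist": [0, 0, 0], "grip": 0}
    - {"delta_pos": [0, 0, 0], "twist": [0, 0, 0], "grip": 0}
  newtons: 90

```text
time_s: 14.4
tcp_pos: [0.5609, -0.1276, 0.0533]
eef_rot: [[-0.122, 0.993, 0.004], [0.993, 0.122, -0.001], [-0.002, 0.004, -1.0]]
contact_force: [0.4, -0.9, 6.7]
gripper_width: 0.119
finger_force: 88.9
```

Emit:
arm_command:
  increments:
    - {"delta_pos": [0, 0, 5], "twist": [0, 0, 0], "grip": 0}
    - {"delta_pos": [0, 0, 15], "twist": [0, 0, 0], "grip": 0}
    - {"delta_pos": [0, 0, 20], "twist": [0, 0, 0], "grip": 0}
    - {"delta_pos": [0, 0, 20], "twist": [0, 0, 0], "grip": 0}
    - {"delta_pos": [0, 0, 20], "twist": [0, 0, 0], "grip": 0}
    - {"delta_pos": [0, 0, 20], "twist": [0, 0, 0], "grip": 0}
    - {"delta_pos": [0, 0, 0], "twist": [0, 0, 0], "grip": 0}
    - {"delta_pos": [0, 0, 0], "twist": [0, 0, 0], "grip": 0}
    - {"delta_pos": [0, 0, 0], "twist": [0, 0, 0], "grip": 0}
    - {"delta_pos": [0, 0, 0], "twist": [0, 0, 0], "grip": 0}

```text
time_s: 15.4
tcp_pos: [0.558, -0.1273, 0.1496]
eef_rot: [[-0.122, 0.993, -0.003], [0.993, 0.122, 0.001], [0.001, -0.003, -1.0]]
contact_force: [-0.1, 0.5, -3.2]
gripper_width: 0.121
finger_force: 88.5
```

```bash
python3 - <<'E'
from h import *
s=ctrl.read_state(); R=np.array(s["eef_rot"]);T=np.array(s["tcp_pos"]);print(T,np.degrees(np.arctan2(R[1,1],R[0,1])),R[:,2],s["contact_force"])
cal=cams.calibration("wrist");p,d=cams.read_camera("wrist");cv2.imwrite("pics/w5.png",p)
p2,d2=cams.read_camera("side");cv2.imwrite("pics/s5.png",p2[100:400,150:550])
p3,d3=cams.read_camera("top");cv2.imwrite("pics/t5.png",p3)
for n,cl in (("wrist",cloud(cal,d)),("top",cloud(cams.calibration("top"),d3)),("side",cloud(cams.calibration("side"),d2))):
    B=(cl.reshape(-1,3)-T)@R  # tool coords
    for z0,z1 in ((-60,-40),(-35,0),(10,14),(14,48)):
        b=B[(abs(B[:,0])<.025)&(abs(B[:,1])<.022)&(B[:,2]>z0/1e3)&(B[:,2]<z1/1e3)]*1000
        if len(b)>8: print(n,z0,len(b),b.mean(0).round(1),np.round(b.min(0),1),np.round(b.max(0),1))
for n in("wrist","side"):
    for o in finder.pinpoint(n,"harp_key")[:3]: print(n,o["position"],o["conf"])
E
```

```text
[ 0.55797691 -0.12734412  0.14964649] 7.00356328571147 [-2.94922676e-03  5.62528171e-04 -9.99995493e-01] [-0.14269429  0.53534294 -3.18929696]
wrist -60 7713 [  8.3   0.1 -49.4] [-11.3 -22.  -59.9] [ 18.4  22.  -40. ]
wrist -35 6015 [  9.5   0.3 -21.6] [-17.  -18.7 -35. ] [17.9 19.2 -0. ]
wrist 10 166 [16.6 -0.2 11.2] [  1.4 -18.4  10. ] [20.3 19.9 13.6]
wrist 14 49 [12.1  0.1 40.3] [11.7 -2.7 37.2] [12.5  3.1 43.1]
top -35 32 [ 12.1  -8.9 -14.5] [  2.  -20.6 -29.6] [16.6  3.5 -1. ]
top 10 25 [11.5 -8.8 11.2] [ -2.8 -20.8  10.1] [18.6 10.5 12.8]
side -60 242 [  5.3  -2.2 -50. ] [-14.  -21.8 -60. ] [ 18.2  21.5 -40. ]
side -35 348 [  7.9  -5.9 -18.8] [ -9.6 -22.  -34.8] [18.8 17.3 -0.1]
side 10 45 [ 5.9 -9.1 11.5] [-18.5 -21.9  10.1] [20.7 14.1 13.6]
side 14 130 [ 4.5 -5.2 32.2] [ -6.6 -15.1  15.1] [14.2  9.2 44.5]
wrist [285.4, 449.1] 0.85
wrist [278.7, 185.1] 0.85
wrist [270.0, 320.9] 0.66
side [242.5, 438.7] 0.89
side [193.3, 384.6] 0.85
side [212.5, 353.4] 0.79
```

View pics/s5.png

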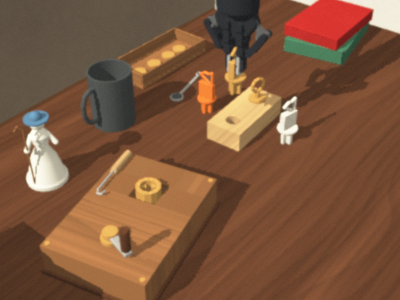

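View pics/w5.png

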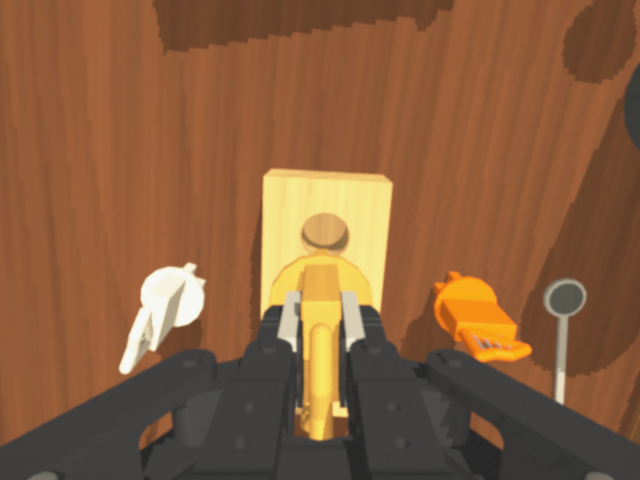

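Side and wrist views: the key is out of the rack hole (325,233), held square in the fingers, with its fin tip where expected. I'll carry it over the spindle.

Emit:
arm_command:
  increments:
    - {"delta_pos": [-2, 15, 0], "twist": [0, 0, 3.3], "grip": 0}
    - {"delta_pos": [-3, 30, 0], "twist": [0, 0, 3.3], "grip": 0}
    - {"delta_pos": [-3, 30, 0], "twist": [0, 0, 3.3], "grip": 0}
    - {"delta_pos": [-3, 32, 0], "twist": [0, 0, 3.3], "grip": 0}
    - {"delta_pos": [-3, 32, 0], "twist": [0, 0, 3.3], "grip": 0}
    - {"delta_pos": [-3, 32, 0], "twist": [0, 0, 3.3], "grip": 0}
    - {"delta_pos": [-3, 32, 0], "twist": [0, 0, 3.3], "grip": 0}
    - {"delta_pos": [-3, 32, 0], "twist": [0, 0, 3.3], "grip": 0}
    - {"delta_pos": [-3, 25, 0], "twist": [0, 0, 3.3], "grip": 0}
    - {"delta_pos": [-3, 13, 0], "twist": [0, 0, 3.3], "grip": 0}

```text
time_s: 16.65
tcp_pos: [0.5285, 0.1505, 0.1516]
eef_rot: [[-0.651, 0.759, -0.0], [0.759, 0.651, 0.003], [0.002, 0.002, -1.0]]
contact_force: [0.5, 0.4, -1.8]
gripper_width: 0.121
finger_force: 88.3
```

Emit:
arm_command:
  increments:
    - {"delta_pos": [0, 0, 0], "twist": [0, 0, 0], "grip": 0}
    - {"delta_pos": [0, 0, 0], "twist": [0, 0, 0], "grip": 0}
    - {"delta_pos": [0, 0, 0], "twist": [0, 0, 0], "grip": 0}
    - {"delta_pos": [0, 0, 0], "twist": [0, 0, 0], "grip": 0}
    - {"delta_pos": [0, 0, 0], "twist": [0, 0, 0], "grip": 0}
    - {"delta_pos": [0, 0, 0], "twist": [0, 0, 0], "grip": 0}
    - {"delta_pos": [0, 0, 0], "twist": [0, 0, 0], "grip": 0}
    - {"delta_pos": [0, 0, 0], "twist": [0, 0, 0], "grip": 0}
    - {"delta_pos": [0, 0, 0], "twist": [0, 0, 0], "grip": 0}
    - {"delta_pos": [0, 0, 0], "twist": [0, 0, 0], "grip": 0}

```text
time_s: 17.65
tcp_pos: [0.5301, 0.1457, 0.1511]
eef_rot: [[-0.643, 0.766, 0.0], [0.766, 0.643, -0.0], [-0.0, 0.0, -1.0]]
contact_force: [0.3, -0.6, -2.3]
gripper_width: 0.12
finger_force: 88.3
```

```bash
python3 - <<'E'
from h import *
s=ctrl.read_state(); R=np.array(s["eef_rot"]);T=np.array(s["tcp_pos"]);print(T,np.degrees(np.arctan2(R[1,1],R[0,1])),R[:,2],s["contact_force"])
for n in ("side","wrist"):
    cal=cams.calibration(n);p,d=cams.read_camera(n);cv2.imwrite(f"pics/{n}6.png",p)
    if n=="side": cv2.imwrite("pics/s6c.png",cv2.resize(p[200:350,220:400],None,fx=4,fy=4))
E
```

```text
[0.53008586 0.14571442 0.15114405] 40.01119727910374 [ 7.43404251e-05 -8.35964559e-07 -9.99999997e-01] [ 0.26286686 -0.56011268 -2.26784983]
```

View pics/s6c.png

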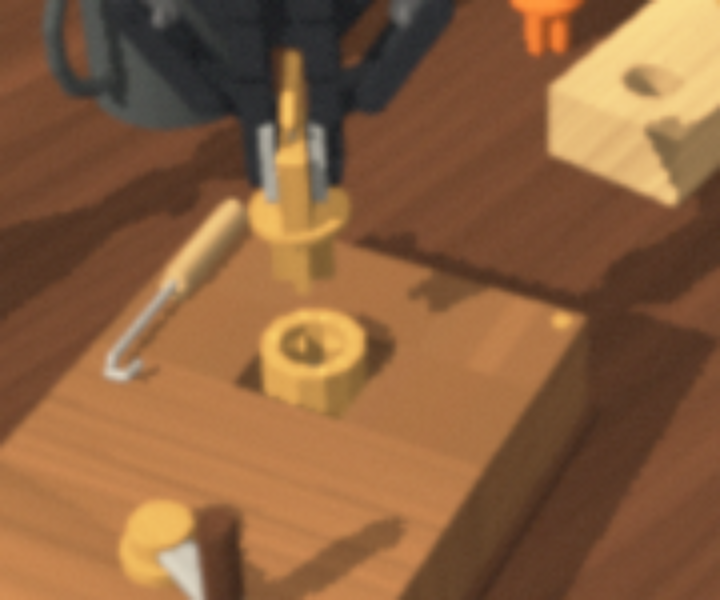

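Side crop: the key hangs just above the spindle mouth (mouth at (314,345), flange at (299,215)), and the crank is at its wound position. I'll use the same camera to check their relative offset.

```bash
python3 - <<'E'
from h import *
cal=cams.calibration("side");p=cv2.imread("pics/side6.png")
K=np.array(cal["intrinsics"]);R=np.array(cal["orientation"]);t=np.array(cal["xyz"])
for px,z in (((200+213/4,220+299/4),.143),((200+345/4,220+314/4),.072)): print(world(cal,px,z=z))
d=np.load("pics/side1.npy")
v=np.linspace(-25,25,101);gx,gy=np.meshgrid(v,v);r=np.hypot(gx,gy);ring=[]
for cx in np.arange(.521,.534,.0005):
  for cy in np.arange(.138,.151,.0005):
    q=(np.stack([cx+gx/1000,cy+gy/1000,np.full_like(gx,.072)],-1)-t)@R
    I=cv2.remap(p,(K[0,0]*q[...,0]/-q[...,2]+K[0,2]).astype(np.float32),(-K[1,1]*q[...,1]/-q[...,2]+K[1,2]).astype(np.float32),1)[...,1].astype(float)
    ring.append((I[(r>14.3)&(r<20.5)].mean()-I[((r>21.5)&(r<25))|((r>8)&(r<13.3))].mean(),cx,cy))
ring.sort(reverse=True); print(np.round(np.mean(ring[:6],0),4))
# project expected key flange outline & foot for check of bias
def proj(P): 
    q=(np.array(P)-t)@R; return (-K[1,1]*q[1]/-q[2]+K[1,2]-200)*4,(K[0,0]*q[0]/-q[2]+K[0,2]-220)*4
print(proj([.5301,.1457,.143]),proj([.5301,.1457,.108]),proj([.5301,.1457,.072]))
E
```

```text
[0.52346365 0.14825606 0.143     ]
[0.52361767 0.145192   0.072     ]
[50.4988  0.5262  0.1445]
(np.float64(203.13356635115338), np.float64(291.24706955416264)) (np.float64(271.58050182403053), np.float64(296.4871127142583)) (np.float64(338.91593125220993), np.float64(301.64206309983183))
```

Emit:
arm_command:
  increments:
    - {"delta_pos": [-1.3, -0.5, -10], "twist": [0, 0, 0], "grip": 0}
    - {"delta_pos": [0, 0, -10], "twist": [0, 0, 0], "grip": 0}
    - {"delta_pos": [0, 0, -8], "twist": [0, 0, 0], "grip": 0}
    - {"delta_pos": [0, 0, -4], "twist": [0, 0, 0], "grip": 0}
    - {"delta_pos": [0, 0, 0], "twist": [0, 0, 0], "grip": 0}
    - {"delta_pos": [0, 0, 0], "twist": [0, 0, 0], "grip": 0}
    - {"delta_pos": [0, 0, -3], "twist": [0, 0, 0], "grip": 0}
    - {"delta_pos": [0, 0, -3], "twist": [0, 0, 0], "grip": 0}
    - {"delta_pos": [0, 0, -2], "twist": [0, 0, 0], "grip": 0}
    - {"delta_pos": [0, 0, 0], "twist": [0, 0, 0], "grip": 0}

```text
time_s: 18.75
tcp_pos: [0.5285, 0.145, 0.1107]
eef_rot: [[-0.643, 0.766, -0.001], [0.766, 0.643, -0.0], [0.0, -0.001, -1.0]]
contact_force: [1.0, -0.4, -1.6]
gripper_width: 0.121
finger_force: 88.3
```

Emit:
arm_command:
  increments:
    - {"delta_pos": [0, 0, -1], "twist": [0, 0, 0], "grip": 0}
    - {"delta_pos": [0, 0, -1], "twist": [0, 0, 0], "grip": 0}
    - {"delta_pos": [0, 0, -1], "twist": [0, 0, 0], "grip": 0}
    - {"delta_pos": [0, 0, -1], "twist": [0, 0, 0], "grip": 0}
    - {"delta_pos": [0, 0, -1], "twist": [0, 0, 0], "grip": 0}
    - {"delta_pos": [0, 0, -1], "twist": [0, 0, 0], "grip": 0}
    - {"delta_pos": [0, 0, -1], "twist": [0, 0, 0], "grip": 0}
    - {"delta_pos": [0, 0, 0], "twist": [0, 0, 0], "grip": 0}
    - {"delta_pos": [0, 0, 0], "twist": [0, 0, 0], "grip": 0}
    - {"delta_pos": [0, 0, 0], "twist": [0, 0, 0], "grip": 0}

```text
time_s: 19.75
tcp_pos: [0.5288, 0.1452, 0.1042]
eef_rot: [[-0.643, 0.766, 0.0], [0.766, 0.643, 0.0], [-0.0, 0.0, -1.0]]
contact_force: [0.0, -0.4, -2.5]
gripper_width: 0.122
finger_force: 88.3
```

Emit:
arm_command:
  increments:
    - {"delta_pos": [0, 0, -2], "twist": [0, 0, 0], "grip": 0}
    - {"delta_pos": [0, 0, -2], "twist": [0, 0, 0], "grip": 0}
    - {"delta_pos": [0, 0, -2], "twist": [0, 0, 0], "grip": 0}
    - {"delta_pos": [0, 0, -2], "twist": [0, 0, 0], "grip": 0}
    - {"delta_pos": [0, 0, -2], "twist": [0, 0, 0], "grip": 0}
    - {"delta_pos": [0, 0, -2], "twist": [0, 0, 0], "grip": 0}
    - {"delta_pos": [0, 0, -2], "twist": [0, 0, 0], "grip": 0}
    - {"delta_pos": [0, 0, -2], "twist": [0, 0, 0], "grip": 0}
    - {"delta_pos": [0, 0, -2], "twist": [0, 0, 0], "grip": 0}
    - {"delta_pos": [0, 0, 0], "twist": [0, 0, 0], "grip": 0}

```text
time_s: 20.75
tcp_pos: [0.5289, 0.1452, 0.0867]
eef_rot: [[-0.643, 0.766, 0.0], [0.766, 0.643, -0.0], [-0.001, 0.0, -1.0]]
contact_force: [-1.7, -0.8, 6.4]
gripper_width: 0.124
finger_force: 89.6
```

Emit:
arm_command:
  increments:
    - {"delta_pos": [0, 0, -1], "twist": [0, 0, 0], "grip": 0}
    - {"delta_pos": [0, 0, -1], "twist": [0, 0, 0], "grip": 0}
    - {"delta_pos": [0, 0, -1], "twist": [0, 0, 0], "grip": 0}
    - {"delta_pos": [0, 0, -1], "twist": [0, 0, 0], "grip": 0}
    - {"delta_pos": [0, 0, 0], "twist": [0, 0, 0], "grip": 0}
    - {"delta_pos": [0, 0, 0], "twist": [0, 0, 0], "grip": 0}
    - {"delta_pos": [0, 0, 0], "twist": [0, 0, 0], "grip": 0}
    - {"delta_pos": [0, 0, 0], "twist": [0, 0, 0], "grip": 0}
    - {"delta_pos": [0, 0, 0], "twist": [0, 0, 0], "grip": 0}
    - {"delta_pos": [0, 0, 0], "twist": [0, 0, 0], "grip": 0}

```text
time_s: 21.75
tcp_pos: [0.5289, 0.1452, 0.0852]
eef_rot: [[-0.643, 0.766, 0.001], [0.766, 0.643, -0.001], [-0.002, 0.0, -1.0]]
contact_force: [-6.4, -3.0, 18.0]
gripper_width: 0.122
finger_force: 91.5
```

```bash
python3 -c "
from bench import ctrl
print(ctrl.close_job())"
```

```text
the job is handed in; nothing more can be done
None
```

I wound the crank to its stop, meshed the harp key in the spindle and pushed it fully home. I handed the job in at about 22 s with the key still gripped (about 90 N) and pressed down (about 20 N); the hand-in gave no verdict.

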